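Gauge a dowel in the taper slot

TASK

Take the dark dowel out of the stand, set it upright in the wide mouth of the taper gauge and slide it along the slot by feel until it wedges between the two walls: a firm push of about 10 N, not forced. Leave it standing wedged there, then slide the red-knobbed pointer up until its brass arm just touches the dowel, without shoving the dowel back, and let go. Leave the pale dowel and the other things on the bench alone.

Things in the scene. Friction and masses are not known exactly. Their poses are not given: they have to be found in the camera images.
- dark_dowel: Dark wooden dowel, 22 mm diameter, 80 mm long, about 30 g, standing upright in one of the two holes of the stand (25 mm deep, so 55 mm stands out). Origin: centre of its lower end; z along it.
- pale_dowel: Pale dowel of the same size in the other hole; to be left alone.
- stand: Fixed wooden block 170 x 70 x 40 mm with two 25 mm holes, 100 mm apart along its x, the hole floors 15 mm above the bench. Origin: centre of its underside.
- gauge: Fixed taper gauge, green base board 320 x 170 x 6 mm; origin: centre of its underside. An open-topped slot runs along its +x from wide mouth to narrow end, floor 6 mm above the bench. Slot wall on the +y side: aluminium fence, 16 mm thick, face in the plane y = 0, x = -145 to +90 mm, top 31 mm above the bench. Behind it a pointer rail at y = +50 mm, end blocks 36 mm high.
- jaw: Fixed dark steel bar 190 x 18 mm, top 31 mm above the bench: the slot's slanted other wall, at 9.5 degrees to the fence, so the slot narrows 1 mm per 6 mm of travel. Clamped by hand, set differently every time: the dowel's axis stops anywhere from x = -45 to +5 mm of the gauge, to be found by feel. Origin: foot of its slot face, some way along; x along the face, y into the slot.
- pointer (a joint): Slide of the pointer along its rail, m: 0 parked at the narrow end, growing towards the mouth (gauge -x), to 0.15. About 1.2 N of friction; stays where it is left.
- pointer_tip (a point): Middle of the part of the brass arm that meets the dowel, on the arm's mouthward edge. The arm is a bar across the slot, 10 mm wide, 33 to 40 mm above the bench, just over the slot walls; it touches the dowel when this point's gauge x is 11 mm more than that of the dowel's axis.
- pointer_knob (a point): Top centre of the pointer's upright red knob (18 mm diameter, 28 mm tall, its top 72 mm above the bench, on a thinner neck). It lies 36 mm to the gauge's +x and 61 mm to its +y of pointer_tip, behind the fence. Grip it from above or push it.
- mallet: Turned wooden mallet, 230 mm long, lying on the bench; to be left alone.
- jar: Small jar, 60 mm diameter, 75 mm tall; to be left alone.
- chisel: Hand tool with a wooden handle, lying on the bench; to be left alone.
- slot_mouth (a point): Point on the slot's floor near its wide mouth, in mid-slot: 95 mm to the gauge's -x and 17 mm to its -y. The slot is 31 to 38 mm wide here; lower the dowel in here.

How it is judged:
By the outcome, as a careful person would: the job done as asked, in the order asked, and still so for the second after the job is handed in, with the robot touching nothing.
It also fails if it takes over 72 s, if anything falls off the work surface, if the arm or the gripper's body presses on something with over 40 N, if the wrist force passes 120 N, or if a joint passes its speed limit or range.

ROBOT

A 6-joint arm with a two-finger parallel gripper is mounted at the origin on the work surface. World frame = base frame: x ahead of the robot, y to its left, z up, the work surface at z = 0. Lengths are in m, angles in rad, forces in N, time in s.
With the tool pointing down it reaches from about 0.2 to 0.875 m from the base axis. Payload 3.4 kg.
Tool frame: the origin (TCP) lies between the finger pads; the fingertips stand 25 mm ahead of it and the grasp point (between the pads) lies 6 mm ahead of it (r.nose_length is the z of the fingertips in the tool frame, in m); z points along the fingers, x is the direction in which the jaws open and shut, and the axes are right-handed (so a half turn about z gives the same grasp; the last joint's range is limited). The gripper opens to 94 mm and grips with 3 to 60 N. Pads are 16 mm wide; open, the fingers measure 119 mm over their backs; the gripper's body (75 mm by 177 mm) begins 78 mm behind the grasp point.
Start: joints at [1.092, 0.276, 1.505, -0, 1.361, -0.121], TCP at [0.201, 0.539, 0.23] pointing down, gripper open.
Joint ranges: [-2.89, 2.89], [-0.75, 2.08], [0.22, 2.7], [-1.18, 4.32], [0.11, 2.71], [-2.7, 2.7]. Speed limits (rad/s): [2.57, 2.57, 3.14, 3.14, 3.14, 3.14].

INTERFACE

Orientations are given as a unit quaternion [w, x, y, z].
In Python, from plant import r, gripper_to, inverse_kinematics, vision, models, telemetry gives the robot as it stands. Calls block until the motion is done:
- r.move_to(position, orientation): joint-space move of the TCP to a pose.
- r.move_l(position, rot=None, vel=0.15, guard=None): straight line of the TCP; rot=None keeps the orientation; vel is the mean speed in m/s. With guard (N) it stops when the force on the tool has changed by that much, and returns True; else False.
- r.movej(angles): joint-space move.
- gripper_to(opening, f_grip=None): finger opening in m; f_grip is the grip in N (None keeps the last); returns when the fingers have stopped.
- r.hold(seconds).
- inverse_kinematics(position, orientation): joint angles nearest the present ones, or None.
- vision.snapshot(name): name is "scene" or "top" or "wrist"; returns the picture (384x512x3 uint8, red, green, blue); there is no depth.
- vision.get_calibration(name): a dict with "fx", "fy", "cx", "cy" (pixels), "D" ([k1, k2, p1, p2, k3] as OpenCV has them; the pictures are not rectified), "position" and "orientation" of the camera in the world. Camera axes: x right, y down, z forward; pixel columns grow to the right and rows downward; lengths in m; the calibration is good to about 2 mm. A picture is of the moment at which its call begins: read the wrist's pose just before it. get_calibration takes no time and is no camera call; for the wrist camera it gives the pose at the moment of the call.
A pose or a line that the arm cannot do raises r.PlanningError and nothing moves.
- r.sign_off(): hands the job in, once; it reports no verdict.
Trained networks look in the newest picture that a camera, given by its name, has taken for a name from the list of things; names that differ only in an ending like _2 or _b are one class to them, and where a whole thing is asked for, a point or a joint stands for the part that bears it (a point fixed in the world has none). Each returns a list of dicts, best first, with "score" (0 to 1); they miss things now and then, are a little off and sometimes report something else, mostly with a low value. They report only what shows in the picture. A call takes as long as a camera call.
- models.boxes_of(thing, camera): "at" ([x, y, z] in m, in world coordinates, good to about 4 mm: the middle of the surface that is visible of it).
- models.regions_of(thing, camera): "pixels" (384x512 bool, what is visible of it).
- models.mark_of(thing, camera): "at" ([x, y, z] in m, in world coordinates, good to about 4 mm: a listed point, or the origin of a listed thing).
Readings, each from a call of its own:
- telemetry.current_t(): time.
- telemetry.current_joints(): joint angles.
- telemetry.current_dq(): joint speeds.
- telemetry.current_joint_efforts(): joint torques, N m.
- telemetry.current_ee_pos(): TCP position.
- telemetry.current_tool_rot(): TCP orientation.
- telemetry.current_wrist_force(): force on the tool from outside, world axes, zero at the start.
- telemetry.current_torque(): the same for the moment, N m.
- telemetry.current_opening(): finger opening in m.
Only numpy, scipy, OpenCV 4.12 (cv2) and the standard library are available. Lean on these libraries where they do the work, as an engineer would, in place of code of your own. Each camera call takes 0.05 s, during which the arm holds its last target. There are 200 camera calls.

## Working session

There is one attempt and no reset: what is moved stays moved. The work goes in short steps, each a Python script; the robot and the scene stay as the last script left them, time stands still between calls to the robot, and variables do not carry over. Pictures are saved under pics/ and viewed, about 8 in all and at most 12, crops included, and the job is handed in when it is done.

```bash
mkdir -p pics; ls; python3 - <<'E'
from plant import r, vision, models, telemetry
import cv2, numpy as np
ims=[]
for c in ("scene","top"):
    im=vision.snapshot(c); cv2.imwrite(f"pics/{c}0.png",im[:,:,::-1])
    ims.append(im)
    print(c,{k:np.round(v,3) if not isinstance(v,dict) else v for k,v in vision.get_calibration(c).items()})
    for t in ("dark_dowel","pale_dowel","stand","gauge","jaw","pointer_tip","pointer_knob","slot_mouth"):
        print(c,t,[(np.round(d["at"],4).tolist(),round(d["score"],2)) for d in models.mark_of(t,c)[:3]])
cv2.imwrite("pics/both.png",cv2.resize(np.hstack(ims)[:,:,::-1],(800,300)))
print(telemetry.current_t(),telemetry.current_tool_rot(),r.nose_length)
E
```

```text
pics
scene {'fx': np.float64(450.6), 'fy': np.float64(450.6), 'cx': np.float64(256.983), 'cy': np.float64(190.149), 'D': array([-0.,  0.,  0.,  0.,  0.]), 'position': array([ 1.341, -0.351,  0.972]), 'orientation': array([-0.304,  0.808,  0.471, -0.184])}
scene dark_dowel [([0.6117, 0.259, 0.0176], 0.43)]
scene pale_dowel [([0.5201, 0.2385, 0.0135], 0.43)]
scene stand [([0.5888, -0.2267, 0.0727], 0.69), ([0.5692, 0.2474, 0.0011], 0.6)]
scene gauge [([0.5324, -0.1257, -0.0015], 0.76), ([0.5641, 0.2458, 0.0008], 0.7)]
scene jaw [([0.5168, -0.1211, 0.0053], 0.67)]
scene pointer_tip [([0.5264, -0.1944, 0.0347], 0.76)]
scene pointer_knob [([0.5856, -0.2267, 0.0702], 0.6)]
scene slot_mouth []
top {'fx': np.float64(396.715), 'fy': np.float64(396.715), 'cx': np.float64(260.942), 'cy': np.float64(186.632), 'D': array([-0.025,  0.   ,  0.   ,  0.   ,  0.   ]), 'position': array([0.453, 0.019, 1.267]), 'orientation': array([ 0.051, -0.7  ,  0.71 , -0.046])}
top dark_dowel [([0.5901, -0.226, 0.0724], 0.73), ([0.614, 0.2594, 0.0159], 0.52)]
top pale_dowel [([0.5198, 0.2328, 0.0167], 0.41)]
top stand [([0.5612, 0.2482, -0.001], 0.6), ([0.5229, -0.195, 0.0365], 0.38)]
top gauge [([0.5319, -0.1209, -0.0016], 0.9)]
top jaw [([0.516, -0.1279, 0.0069], 0.64), ([0.463, -0.4039, 0.0], 0.43)]
top pointer_tip [([0.5248, -0.1937, 0.0337], 0.75)]
top pointer_knob [([0.5891, -0.226, 0.0693], 0.53)]
top slot_mouth [([0.5141, -0.025, 0.0047], 0.65), ([0.5352, 0.4505, -0.0008], 0.23)]
0.9 [-1.77820777e-05  8.21642984e-01  5.70002460e-01  3.75140208e-05] 0.025
```

View pics/top0.png

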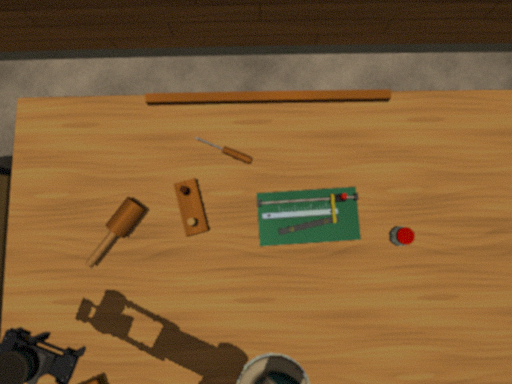

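View pics/scene0.png

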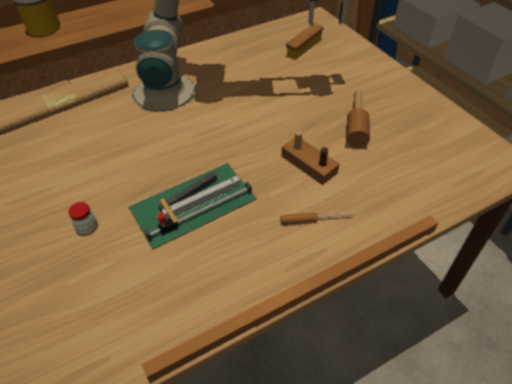

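The pictures agree with the networks. In the top view the dark dowel is at px (185,190), the pale one at (192,222), the gauge at about (309,216) with its mouth to the left, and the knob at (344,197). Next I'll look from nearer with the wrist camera, gauge first and then stand.

```bash
cat > h.py <<'E'
from plant import r, gripper_to, inverse_kinematics, vision, models, telemetry as T
import cv2, numpy as np
np.set_printoptions(precision=4,suppress=True)
def q(yaw):  # tool down, tool x (jaw axis) at world angle yaw
    return [0.0,float(np.cos(yaw/2)),float(np.sin(yaw/2)),0.0]
def look(c,name,things):
    im=vision.snapshot(c); cv2.imwrite(f"pics/{name}.png",im[:,:,::-1])
    for t in things:
        print(c,t,[(np.round(d["at"],4).tolist(),round(d["score"],2)) for d in models.mark_of(t,c)[:2]])
E
python3 - <<'E'
from h import *
YAW=np.radians(93)
print(vision.get_calibration("wrist")["position"],T.current_ee_pos())
r.move_to([0.50,-0.10,0.33],q(YAW))
look("wrist","wg",("gauge","jaw","pointer_tip","pointer_knob","slot_mouth"))
c=vision.get_calibration("wrist"); print(c, T.current_ee_pos(),T.current_t())
r.move_to([0.57,0.25,0.30],q(YAW))
look("wrist","ws",("dark_dowel","pale_dowel","stand"))
for t in ("dark_dowel","pale_dowel"): print([(np.round(d["at"],4),d["score"]) for d in models.boxes_of(t,"wrist")[:2]])
print(T.current_t())
a=cv2.imread("pics/wg.png");b=cv2.imread("pics/ws.png")
E
```

```text
[0.1223 0.5671 0.3854] [0.2014 0.5386 0.2305]
wrist gauge [([0.5309, -0.1235, -0.0004], 0.91)]
wrist jaw [([0.5164, -0.1199, 0.0065], 0.89)]
wrist pointer_tip [([0.5254, -0.1934, 0.0349], 0.7)]
wrist pointer_knob [([0.5839, -0.2274, 0.0641], 0.91)]
wrist slot_mouth [([0.5121, -0.0313, 0.005], 0.95)]
{'fx': 296.3549997593641, 'fy': 296.3549997593641, 'cx': 257.9972758839794, 'cy': 187.10145453050404, 'D': array([0.0244, 0.    , 0.    , 0.    , 0.    ]), 'position': array([ 0.4158, -0.1048,  0.4849]), 'orientation': array([0.0993, 0.6813, 0.7176, 0.1048])} [ 0.5001 -0.0996  0.33  ] 3.725
wrist dark_dowel [([0.6123, 0.2608, 0.019], 0.89)]
wrist pale_dowel [([0.5198, 0.2338, 0.0145], 0.89)]
wrist stand [([0.564, 0.2494, -0.0001], 0.87), ([0.5366, 0.4512, -0.0054], 0.24)]
[(array([0.6058, 0.2606, 0.0942]), 0.89)]
[(array([0.5165, 0.2406, 0.0933]), 0.7)]
5.3667
```

View pics/wg.png

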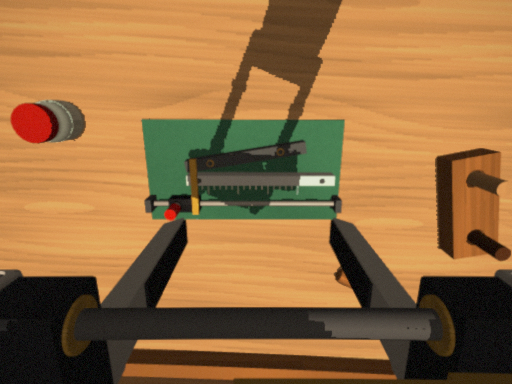

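View pics/ws.png

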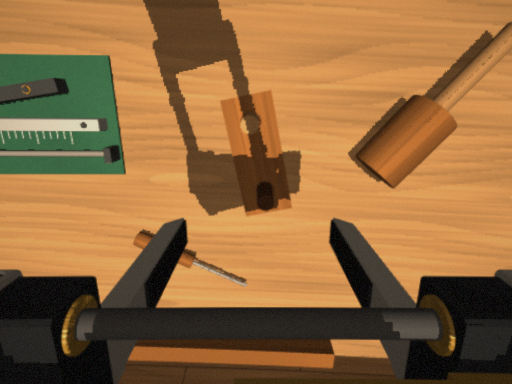

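Wrist pictures: in the first, the board spans px (142–344, 119–220), with the fence at row ~180, the arm at (194,187) and the knob at (170,213). In the second, the dark dowel is at (265,195), upright and clear on both sides. Next: fit the gauge yaw from the board outline, pick up the dowel, and look again.

```bash
python3 - <<'E'
from h import *
from scipy.spatial.transform import Rotation as R
im=cv2.imread("pics/wg.png"); hsv=cv2.cvtColor(im,cv2.COLOR_BGR2HSV)
m=cv2.inRange(hsv,(60,80,25),(95,255,255)); m=cv2.morphologyEx(m,cv2.MORPH_CLOSE,np.ones((25,25)))
cs,_=cv2.findContours(m,cv2.RETR_EXTERNAL,cv2.CHAIN_APPROX_NONE); c=max(cs,key=cv2.contourArea).astype(float)
K=np.array([[296.355,0,257.997],[0,296.355,187.1015],[0,0,1]])
n=cv2.undistortPoints(c,K,np.array([.0244,0,0,0,0])).reshape(-1,2)
p=np.array([.4158,-.1048,.4849]); w,x,y,z=[0.0993,0.6813,0.7176,0.1048]
d=R.from_quat([x,y,z,w]).apply(np.c_[n,np.ones(len(n))])
P=(p+d*((.006-p[2])/d[:,2])[:,None])[:,:2]
print(cv2.minAreaRect((P*1000).astype(np.float32)))
print(T.current_t())
Y=np.radians(93)
gripper_to(0.05,25)
r.move_to([.6125,.2597,.13],q(Y))
r.move_l([.6125,.2597,.070],vel=.08,guard=8) and print("guard!")
gripper_to(0.0,25); print("open",T.current_opening(),T.current_wrist_force())
r.move_l([.6125,.2597,.20],vel=.12)
print("open",T.current_opening(),T.current_wrist_force(),T.current_t())
look("wrist","lift",())
E
```

```text
((532.43994140625, -122.6754150390625), (166.46807861328125, 316.07220458984375), 2.9653210639953613)
5.3667
open 0.021657972143364547 [-0.129   0.5531  0.5624]
open 0.021492612839558316 [-0.1145  0.0603 -0.7045] 9.6083
```

View pics/lift.png

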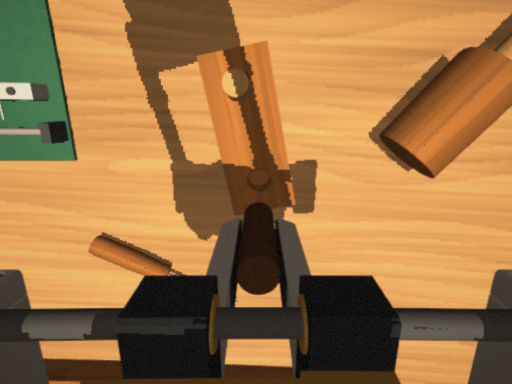

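The dowel is gripped upright (opening 21.5 mm) and its hole at (258,178) is empty. Next: lower it into the mouth and find the fence.

```bash
cat >> h.py <<'E'
C=np.array([.532,-.1228]); th=np.radians(-87.03); YT=th+np.pi
gx=np.array([np.cos(th),np.sin(th)]); gy=np.array([-gx[1],gx[0]])
def W(x,y,z): return [*(C+x*gx+y*gy),z]
def G(): 
    p=T.current_ee_pos(); return np.array([(p[:2]-C)@gx,(p[:2]-C)@gy,p[2]])
def F():
    f=np.array(T.current_wrist_force()); return np.array([f[:2]@gx,f[:2]@gy,f[2]])
E
python3 - <<'E'
from h import *
r.move_to(W(-.095,-.017,.16),q(YT)); 
r.move_l(W(-.095,-.017,.075),vel=.08,guard=4) and print("guard!")
g=r.move_l(W(-.095,-.017,.055),vel=.02,guard=2); print("down",g,G(),F(),T.current_t())
look("wrist","in",())
if g and .056<G()[2]<.065:
    z=G()[2]+.0003
    r.move_l(W(-.095,-.017,z),vel=.02); print(F())
    g=r.move_l(W(-.095,-.004,z),vel=.01,guard=2.0); print("fence",g,G(),F(),T.current_t())
E
```

```text
down True [-0.095  -0.0171  0.0611] [0.1938 0.156  3.8323] 12.75
[-0.4941  0.3526  0.7647]
fence True [-0.095  -0.0106  0.0611] [0.846  0.8233 2.166 ] 13.825
```

View pics/in.png

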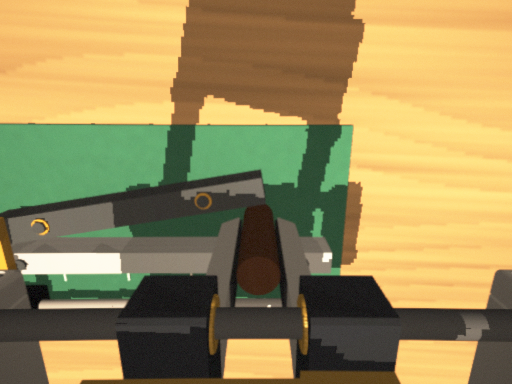

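The dowel's foot sits in the slot at px (257,210), between jaw and fence. The fence stop looks ambiguous (Fz changed, Fy didn't), so I'll re-read the force and probe a bit further.

```bash
python3 - <<'E'
from h import *
print(G(),F())
r.move_l(W(-.095,-.0125,.0618),vel=.02); r.hold(.2)
print(G(),[F() for _ in range(2)])
for y in np.arange(-.0115,-.004,.0005):
    r.move_l(W(-.095,y,.0618),vel=.02); f=F(); print(G(),f)
    if abs(f[1])>2: break
print(T.current_t())
E
```

```text
[-0.095  -0.0106  0.0611] [0.846  0.8233 2.166 ]
[-0.095  -0.0126  0.0617] [array([ 0.5227,  0.3295, -0.0357]), array([ 0.5227,  0.3295, -0.0357])]
[-0.095  -0.0114  0.0618] [-0.0475  0.6662  0.2241]
[-0.095  -0.011   0.0618] [-0.2877 -0.7708  0.9251]
[-0.095  -0.0105  0.0618] [ 0.372   0.2179 -0.5136]
[-0.095  -0.0104  0.0618] [-0.7768 -0.5402  0.8538]
[-0.0951 -0.0103  0.0617] [-0.2382 -2.9064  1.522 ]
15.525
```

The fence is found at tool y ≈ -10.4 mm. Next: slide along the slot, using force feedback to null the lateral force, until the push reaches about 10 N.

```bash
cat >> h.py <<'E'
def Fm(n=6):
    s=[]
    for _ in range(n): r.hold(.02); s.append(F())
    return np.mean(s,0)
E
python3 - <<'E'
from h import *
y=-.0109; x=-.095; z=.0618; b=None
r.move_l(W(x,y,z),vel=.02); b=Fm(); print("bias",b)
low=False
while x<.012:
    x+= .005 if x<-.056 else (.001 if abs(Fm(2)[0]-b[0])<2.5 else .0004)
    r.move_l(W(x,y,z),vel=.04 if x<-.056 else .015)
    if x>=-.056 and not low:
        low=True
        print("floor",r.move_l(W(x,y,.058),vel=.008,guard=2),G(),F()); z=G()[2]+.0002
        r.move_l(W(x,y,z),vel=.01)
    f=Fm(4)-b
    if x>-.056: print(np.round(x*1e3,1),np.round(y*1e3,2),(G()*1e3).round(2),f.round(1))
    if f[0]<-9: break
    if abs(f[1])>1.2: y+=np.clip(f[1]*.0001,-.0004,.0004)
    if T.current_t()>40: break
print("end",G(),Fm(8)-b,T.current_t(),T.current_opening(),T.current_torque())
E
```

```text
bias [ 0.176  -1.2226 -0.3819]
floor True [-0.055  -0.0105  0.0611] [-0.2197 -0.9082  4.4798]
-55.0 -10.48 [-55.08 -10.6   61.15] [-0.1  1.   1.3]
-54.0 -10.48 [-53.99 -10.62  61.17] [-0.4  1.2  0.5]
-53.0 -10.48 [-52.94 -10.52  61.27] [-0.2  1.4 -0.3]
-52.0 -10.33 [-51.93 -10.42  61.3 ] [-0.2  0.6  0. ]
-51.0 -10.33 [-50.93 -10.42  61.31] [-0.3  0.7  0.4]
-50.0 -10.33 [-49.96 -10.4   61.32] [-0.3  0.8  0.4]
-49.0 -10.33 [-48.96 -10.39  61.28] [-0.4  0.4  0.2]
-48.0 -10.33 [-47.96 -10.42  61.29] [ 0.1  0.2 -0.1]
-47.0 -10.33 [-46.96 -10.4   61.3 ] [-0.6  0.4  0.1]
-46.0 -10.33 [-45.94 -10.4   61.28] [-0.2  0.4 -0.3]
-45.0 -10.33 [-44.95 -10.38  61.31] [-0.5  0.3 -0.1]
-44.0 -10.33 [-43.98 -10.39  61.3 ] [-0.4  0.4 -0.3]
-43.0 -10.33 [-42.95 -10.4   61.29] [-0.6  0.1  0. ]
-42.0 -10.33 [-41.97 -10.38  61.3 ] [-0.5 -0.1  0.5]
-41.0 -10.33 [-40.96 -10.38  61.29] [-0.5  0.4  0.6]
-40.0 -10.33 [-39.94 -10.35  61.32] [-0.5  0.3  0. ]
-39.0 -10.33 [-38.96 -10.34  61.31] [-0.2 -0.   0. ]
-38.0 -10.33 [-37.94 -10.36  61.31] [-0.4  0.1  0.1]
-37.0 -10.33 [-36.94 -10.36  61.32] [-0.6 -0.1 -0.5]
[... 891 characters left out ...]
-0.7  0.1]
-19.0 -10.33 [-18.95 -10.33  61.32] [-1.4 -1.3  0.1]
-18.0 -10.46 [-17.86 -10.37  61.33] [-0.7 -0.7  0.2]
-17.0 -10.46 [-17.02 -10.35  61.35] [-1.1 -0.5 -0.1]
-16.0 -10.46 [-16.51 -10.37  61.3 ] [-3.8 -0.2  0.4]
-15.6 -10.46 [-16.28 -10.37  61.32] [-4.9  0.6  0.9]
-15.2 -10.46 [-16.15 -10.39  61.28] [-6.1  0.3  0.8]
-14.8 -10.46 [-16.01 -10.38  61.3 ] [-7.1  1.   0.5]
-14.4 -10.46 [-15.87 -10.39  61.28] [-7.   0.9  1. ]
-14.0 -10.46 [-15.78 -10.37  61.3 ] [-8.1  0.5  1.2]
-13.6 -10.46 [-15.53 -10.36  61.3 ] [-8.3  1.1  1.3]
-13.2 -10.46 [-15.44 -10.37  61.26] [-9.4  1.1  1.5]
end [-0.0154 -0.0104  0.0613] [-9.1602  1.1203  1.5789] 35.5833 0.02161375554163633 [1.9352 0.0265 0.0547]
```

The dowel wedged at gauge x ≈ -15.4 mm with a push of about 9.3 N. One small increment more, then relax, release, retreat and look.

```bash
python3 - <<'E'
from h import *
b=np.array([.176,-1.2226,-.3819])
x=-.0132
for _ in range(3):
    x+=.0003; r.move_l(W(x,-.0104,.0613),vel=.015); f=Fm(5)-b; g=G(); print(g,f)
    if f[0]<-10: break
r.move_l(W(g[0]+.0003,g[1],g[2]),vel=.02); print("relaxed",G(),Fm(3)-b)
gripper_to(.045); print("rel",G(),F())
g=G(); r.move_l(W(*g[:2],.16),vel=.15)
r.move_to(W(.05,.03,.20),q(YT))
look("wrist","wedged",("dark_dowel","pointer_tip","pointer_knob"))
print([(np.round(d["at"],4),d["score"]) for d in models.boxes_of("dark_dowel","wrist")[:2]])
print(T.current_t())
for t in ("dark_dowel","pointer_tip","pointer_knob"):
    for d in models.mark_of(t,"wrist")[:1]:
        p=d["at"][:2]-C; print(t,p@gx,p@gy)
E
```

```text
[-0.0154 -0.0104  0.0612] [-10.1205   1.4068   1.7378]
relaxed [-0.0157 -0.0103  0.0613] [-5.7241  0.6271  0.7462]
rel [-0.0149 -0.0102  0.0613] [-0.6599  0.2741  0.0425]
wrist dark_dowel [([0.5227, -0.108, 0.0044], 0.81)]
wrist pointer_tip [([0.5251, -0.1959, 0.0371], 0.67)]
wrist pointer_knob [([0.5872, -0.227, 0.0676], 0.64)]
[(array([ 0.5202, -0.1097,  0.0864]), 0.76)]
38.2833
dark_dowel -0.015261982184795018 -0.008520674843637636
pointer_tip 0.07264430197777696 -0.01067826718908775
pointer_knob 0.10692012000198714 0.049726933735760065
```

View pics/wedged.png

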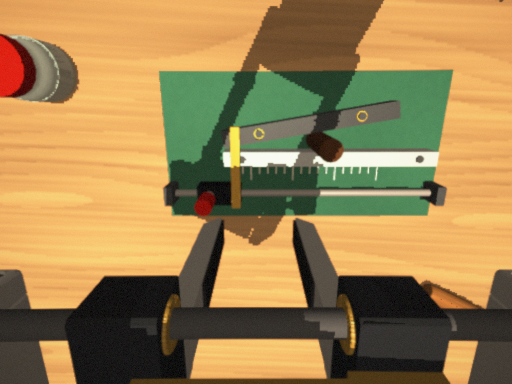

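The dowel stands wedged: foot at px (318,140), top at (331,150), and the network puts it at gauge x -15.3 mm, which matches feel. The knob is at (205,203), still parked. Next: grip the knob and slide it until contact.

```bash
python3 - <<'E'
from h import *
k=(.1067,.0500); z=.070
r.move_to(W(*k,.13),q(YT))
g=r.move_l(W(*k,z),vel=.08,guard=5); print("down",g,G())
if g: raise SystemExit
b=Fm(3); gripper_to(0.0,12); print("grip",T.current_opening(),G(),F(),T.current_t())
x0=G()[0]
# knob x at contact expected: -15.4+11+36=31.6
r.move_l(W(.060,k[1],z),vel=.06); print(G(),Fm(4)-b)
r.move_l(W(.0365,k[1],z),vel=.03); 
x=.0365; ref=[]
while x>.024 and T.current_t()<58:
    x-=.0004; r.move_l(W(x,k[1],z),vel=.01); f=Fm(5)-b
    print(round(x*1e3,1),(G()*1e3).round(2),f.round(2))
    if len(ref)<5: ref.append(f[0])
    elif f[0]-np.mean(ref)>1.0: break
print(T.current_t(),T.current_opening())
E
```

```text
down False [0.1069 0.0504 0.0704]
grip 0.017664166413553502 [0.1067 0.0501 0.0702] [ 0.1008 -0.0471 -0.1725] 40.3833
[0.0594 0.0501 0.0701] [-1.0961  0.2569  3.5551]
36.1 [35.93 50.15 70.11] [-0.5   0.34  5.06]
35.7 [35.91 50.12 70.11] [-0.01  0.33  4.99]
35.3 [35.66 50.17 70.11] [ 1.35 -0.09  4.88]
34.9 [35.25 50.16 70.14] [ 1.4  -0.41  5.08]
34.5 [34.85 50.12 70.1 ] [1.38 0.12 4.89]
34.1 [34.44 50.14 70.1 ] [ 1.31 -0.03  5.37]
33.7 [34.02 50.11 70.11] [1.17 0.06 5.06]
33.3 [33.64 50.14 70.13] [1.47 0.14 4.99]
32.9 [33.23 50.11 70.12] [1.32 0.53 4.63]
32.5 [32.82 50.13 70.1 ] [ 1.07 -0.03  4.8 ]
32.1 [32.43 50.15 70.13] [1.45 0.04 4.76]
31.7 [32.03 50.13 70.1 ] [ 1.03 -0.08  5.35]
31.3 [31.64 50.15 70.13] [1.24 0.07 5.23]
30.9 [31.19 50.14 70.11] [1.73 0.21 5.14]
46.975 0.017528044634763474
```

Friction is a steady ~1.3 N and the pointer is still moving freely, so the stop came from a contaminated reference. Continuing with the right baseline.

```bash
python3 - <<'E'
from h import *
b=-0.0; x=.0309; z=.070; lg=G()[0]; hits=0
while x>.024 and T.current_t()<60:
    x-=.0003; r.move_l(W(x,.05,z),vel=.01); f=Fm(6); g=G()[0]
    print(round(x*1e3,1),(G()*1e3).round(2),f.round(2))
    if f[0]>2.3: break
print(T.current_t())
look("wrist","touch",("pointer_tip","dark_dowel"))
im=cv2.imread("pics/touch.png"); cv2.imwrite("pics/touch2.png",cv2.resize(im[60:240,170:430],None,fx=3,fy=3,interpolation=cv2.INTER_CUBIC))
E
```

```text
30.6 [31.07 50.15 70.11] [ 1.66 -0.11  4.87]
30.3 [30.96 50.18 70.13] [3.39 0.   5.26]
47.675
wrist pointer_tip [([0.5227, -0.1207, 0.0379], 0.75)]
wrist dark_dowel [([0.5196, -0.1064, 0.0073], 0.8)]
```

View pics/touch2.png

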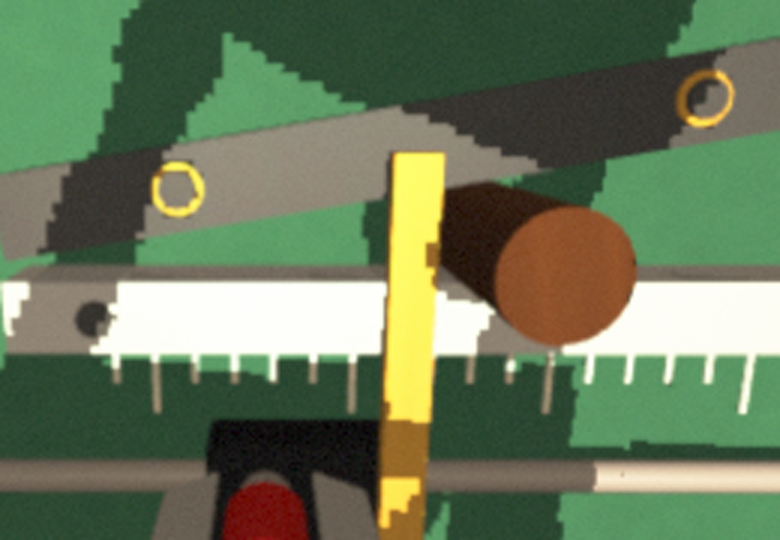

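The brass arm meets the dowel: the touching edge is at px (440,230) in the crop, and the force rose 2 N over friction at knob x 31.0 mm. Next: relax, let go, retreat straight up and check.

```bash
python3 - <<'E'
from h import *
r.move_l(W(.03085,.0501,.0701),vel=.01); print(G(),Fm(5))
gripper_to(.034); print(G(),F(),T.current_opening())
g=G(); r.move_l(W(*g[:2],.15),vel=.1)
r.move_to(W(.02,.02,.23),q(YT))
look("wrist","final",())
for t in ("dark_dowel","pointer_tip","pointer_knob"):
    for d in models.mark_of(t,"wrist")[:1]:
        p=d["at"][:2]-C; print(t,p@gx,p@gy,d["score"])
im=cv2.imread("pics/final.png"); cv2.imwrite("pics/final2.png",cv2.resize(im[60:260,130:430],None,fx=2.6,fy=2.6,interpolation=cv2.INTER_CUBIC))
print(T.current_t())
E
```

```text
[0.0309 0.0501 0.0701] [ 3.163  -0.0813  4.6056]
[0.0305 0.0498 0.0697] [ 1.0193  0.2222 -0.8052] 0.03379550493427444
dark_dowel -0.01698560528028067 -0.008931921028675864 0.98
pointer_tip -0.004154745616484917 -0.010598966405376522 0.57
pointer_knob 0.03136751318101194 0.04874022073030696 0.68
50.225
```

View pics/final2.png

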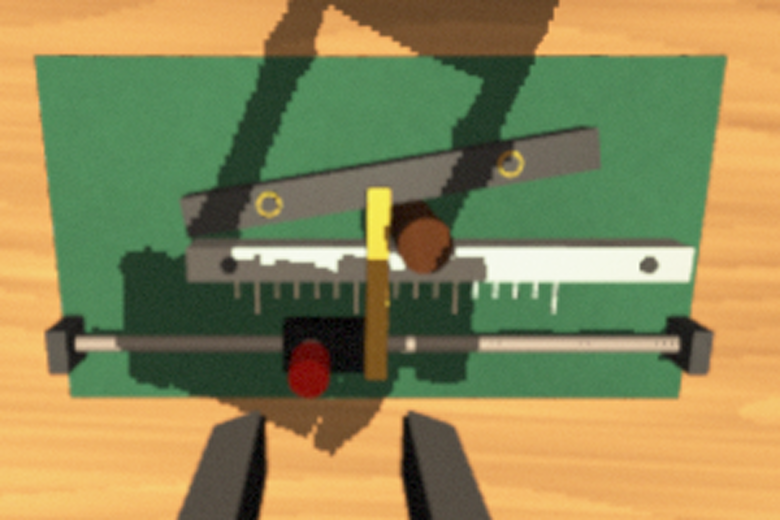

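```bash
python3 - <<'E'
from h import *
r.hold(.2); r.sign_off(); print(T.current_t())
E
```

```text
the job is handed in; nothing more can be done
the job is handed in; nothing more can be done
```

The dark dowel is wedged upright in the gauge slot, and the pointer's brass arm is up against it. I let go of both and handed the job in at about 50 s of the 72 s.

- **Wedging:** I lowered the dowel in at the mouth, found the fence by feel and slid along it. The dowel stopped at gauge x ≈ -15.5 mm with a final push of about 10.1 N.
- **Pointer:** I slid the knob up until the force rose about 2 N above the pointer's own friction. The knob was then at gauge x ≈ 31.0 mm; I expected about 31.5 mm from where the dowel stopped, so the dowel was not noticeably moved.
- **Last picture:** The dowel is upright between both walls, the arm lies against it with no visible gap, and the gripper is clear of everything.

**Checks that disagreed:**
- In the last picture the network put the dowel at -17.0 mm; just after wedging it had said -15.3 mm. That is within its 4 mm accuracy, but I made no finer check of the dowel's position after the pointer touched it.
- The pointer was still being pressed with about 3 N when I opened the gripper, because relaxing the arm first took off less force than I intended.

I did not touch the pale dowel or the other things on the bench.

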